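# Load the filter and hold the housing cover ready for its screws

## Robot

A 6-joint arm with a two-finger parallel gripper is mounted at the origin on the work surface. World frame = base frame: x ahead of the robot, y to its left, z up, the work surface at z = 0. Lengths are in m, angles in rad, forces in N, time in s.
With the tool pointing down it reaches from about 0.275 to 0.85 m from the base axis. Payload 19 kg.
Tool frame: the origin (TCP) lies on the centre line of the jaws, within the pads' length; the fingertips stand 25 mm ahead of it and the grasp point (between the pads) lies 6 mm ahead of it; z points along the fingers, y is the line along which they close (so a half turn about z gives the same grasp; the last joint's range is limited). The gripper opens to 85 mm and grips with 20 to 120 N. Pads are 22 mm wide; open, the fingers measure 114 mm over their backs; the gripper's body (76 mm by 85 mm) begins 54 mm behind the grasp point. The pads swing forward as they close: fully open they stand 13 mm farther back than shut.
Start: joints at [-1.244, 0.15, 1.437, -0, 1.554, -0.134], TCP at [0.256, -0.515, 0.256] pointing down, gripper open.
Joint ranges: [-2.8, 2.8], [-0.68, 2.1], [0.12, 2.68], [-1.39, 4.53], [0.16, 2.79], [-2.81, 2.81]. Speed limits (rad/s): [1.89, 1.89, 2.22, 3.01, 3.01, 3.01].

## Interface

Orientations are given as a rotation vector (axis times angle).
In Python, from rig import arm, eyes, job gives the robot as it stands.
- The arm moves only by the shell command python3 -m handwheel 'ROWS' [FORCE]. ROWS is a JSON object of lists of equal length, an entry for each row: "translation": the shift along the tool's x, y, z in units of 40 mm (1.0 is 40 mm), a list of three; "yaw": the turn about the tool's z in units of 8 degrees (1.0 is 8 degrees); "fingers": the closure, from 0 (fully open) to 1 (shut). A call has 1 to 20 rows; each row shifts and turns the commanded pose from where the row before left it, along the tool's axes as they then stand; what a row does not reach is not made up. A row lasts 1/10 s, in which the tool goes at most 50 mm and 8.59 degrees, less where a joint would pass 70% of its speed; a pose out of reach is approached as far as the arm can. A call is refused whole if a number of a shift passes 1 or a number of a turn 1, either way. A call with a gripper value outside its range is refused whole. The fingers move at their own pace and stop on an object; FORCE is the grip in N (left out, the last holds). Time passes only in rows, so rows that do not move let the fingers close. It gives the time, the measured TCP pose, the force, the opening and the grip force at its end, in the units of the state.
- arm.state(): the state, without advancing time (a new reading comes with each control period).
- eyes.read_camera(name): name is "side" or "top"; returns a dict with "image" (480x640x3 uint8, red, green, blue), "mtx" (3x3 intrinsics, pixels), "k1" (the pictures are not rectified: a ray, as slopes to the right and down, at radius r is drawn at 1 + k1 r^2 times it, then the intrinsics apply), "view" (4x4, takes a point from world to camera coordinates). Camera axes: x right, y up, looking along -z (the intrinsics and any distortion apply to the point x, -y, -z); pixel columns grow to the right and rows downward; lengths in m; the calibration is good to about 2 mm. A picture is of the moment at which its call begins. There is no depth.
- job.close_job(): hands the job in; it is judged then, once.
The state is a dict: "time": time; "joint_pos": joint angles; "qd": joint speeds; "joint_torque": joint torques, N m; "eef_pos": TCP position; "orientation": TCP orientation; "contact_force": force on the tool from outside, world axes, zero at the start; "wrist_torque": the same for the moment, N m; "finger_gap": opening from 0.0 (shut) to 1.0 (fully open); "gripper_force": force on a finger pad.
Only numpy, scipy, OpenCV 4.12 (cv2) and the standard library are available. Lean on these libraries where they do the work, as an engineer would, in place of code of your own. Each camera call takes 0.05 s, during which the arm holds its last target. There are 200 camera calls.

## Task

Get the microscope's filter housing ready for closing: first take the wide filter slider (the one with the round window) out of the rack, slide it edgewise down into the slot inside the open housing until it stands on the slot's floor, and let go of it. Then pick up the cover plate by its handle and finish while holding it level and still about 2 cm above the housing's rim, touching nothing but the gripper, wide end over wide end and each of its four holes centred over its threaded hole, so that a colleague can start the screws. Leave the narrow slider in the rack.

Things in the scene. Friction and masses are not known exactly. Their poses are not given: they have to be found in the camera images.
- housing: Fixed white open-topped box, 85 mm high, 150 mm long (x), stepped outline: 130 mm wide (y) from x=-75 to +25 mm, 96 mm wide from x=+25 to +75. Walls 6 mm, floor 12 mm; in each corner a boss with brass threaded insert, level with the rim. A round black port sticks out 10 mm from the wide (-x) end. Origin: centre of its underside (mid-length), z up. Starts within 0.35 rad of world yaw.
- slot (a point): Centre of the slot's floor, 12 mm above the housing's underside; axes as the housing's. Upright slot, open upwards, between dark cheeks amid the housing: 11.5 mm wide (x), 62 mm long (y), straight part 24 mm deep, then flared lips whose tops are about 31 mm above its floor. About 45 mm are free on either side of it along x.
- slider: Wide slider, loose: flat black plate standing on edge in the rack, 8 mm thick (x), 56 mm wide (y), 70 mm tall (z), a 40 mm round window in its lower half, about 60 g. Origin: centre of its bottom edge. Pinch across its thickness (fingers close along x) near the top. Either face may face either way in the slot. Fully in, it stands on the slot's floor, its top 3 mm below the rim.
- narrow_slider: Narrow blank slider, loose: black plate 8 mm thick (x), 36 mm wide (y), 70 mm tall, no window, in the rack's other slot. Origin: centre of its bottom edge. Stays in the rack.
- rack: Fixed grey slotted rack, 56 mm (x) by 160 mm (y), 35 mm high, with two upright slots in line along y, centred 38 mm either side of the middle, each 12 mm wide (x), 60 mm long (y), 25 mm deep, floor 10 mm above the table. Which slider is in which slot varies. Origin: centre of its underside.
- cover: Cover plate, loose on the table, handle up: white metal, 4 mm thick, outline as the housing's (wide end at -x), 250 g or so. Origin: centre of its underside, z up. Black bridge handle: bar 76 mm along y at x=0, 12 mm wide (x), 30 to 42 mm above the underside, a 10 mm post at either end; pinch the bar with the fingers closing along x. Yaw within 0.7 rad of the world's: not end for end.
- hole0 (a point): Centre, at the underside, of the cover's 12 mm through hole at its wide end (-x), +y side: (-63, +53) mm from the cover's origin along its x and y.
- thread0 (a point): Centre of the mouth of the housing's 6 mm threaded hole (brass insert) at its wide end (-x), +y side, level with the rim: (-63, +53) mm from the housing's origin, 85 mm up; hole0 belongs over it.
- hole1 (a point): Centre, at the underside, of the cover's 12 mm through hole at its wide end (-x), -y side: (-63, -53) mm from the cover's origin along its x and y.
- thread1 (a point): Centre of the mouth of the housing's 6 mm threaded hole (brass insert) at its wide end (-x), -y side, level with the rim: (-63, -53) mm from the housing's origin, 85 mm up; hole1 belongs over it.
- hole2 (a point): Centre, at the underside, of the cover's 12 mm through hole at its narrow end (+x), +y side: (+63, +36) mm from the cover's origin along its x and y.
- thread2 (a point): Centre of the mouth of the housing's 6 mm threaded hole (brass insert) at its narrow end (+x), +y side, level with the rim: (+63, +36) mm from the housing's origin, 85 mm up; hole2 belongs over it.
- hole3 (a point): Centre, at the underside, of the cover's 12 mm through hole at its narrow end (+x), -y side: (+63, -36) mm from the cover's origin along its x and y.
- thread3 (a point): Centre of the mouth of the housing's 6 mm threaded hole (brass insert) at its narrow end (+x), -y side, level with the rim: (+63, -36) mm from the housing's origin, 85 mm up; hole3 belongs over it.
Not all that is in view belongs to the job. What is shaped like the cover but pink is not meant.

How it is judged:
By the outcome, as a careful person would: the job done as asked, in the order asked, and still so for the second after the job is handed in, while the arm keeps its last pose, push and grip.
It also fails if it takes over 67 s, if anything falls off the work surface, if the arm or the gripper's body presses on something with over 40 N, if the wrist force passes 120 N, or if a joint passes its speed limit or range.

## Working session

There is one attempt and no reset: what is moved stays moved. The work goes in short steps, Python scripts to look and compute and a shell command to move; the robot and the scene stay as the last step left them, time stands still between calls to the robot, and variables do not carry over. Pictures are saved under pics/ and viewed, at most 10 in all, crops included, and the job is handed in when it is done.

```bash
mkdir -p pics
cat > h.py <<'E'
import numpy as np, cv2
from rig import arm, eyes, job
def cam(n):
    c=eyes.read_camera(n); return c
def ray(c,uv):
    K=np.array(c['mtx']);V=np.array(c['view'])
    p=cv2.undistortPoints(np.array([[uv]],float),K,np.array([c['k1'],0,0,0,0.]))[0,0]
    d=V[:3,:3].T@np.array([p[0],-p[1],-1.]); o=-V[:3,:3].T@V[:3,3]
    return o,d
def onz(c,uv,z):
    o,d=ray(c,uv); return o+d*(z-o[2])/d[2]
def proj(c,P):
    V=np.array(c['view']);q=V[:3,:3]@np.asarray(P)+V[:3,3]
    x=np.array([q[0],-q[1],-q[2]])
    return cv2.projectPoints(x[None],np.zeros(3),np.zeros(3),np.array(c['mtx']),np.array([c['k1'],0,0,0,0.]))[0][0,0]
def save(c,f): cv2.imwrite('pics/'+f,np.array(c['image'])[:,:,::-1])
E
python3 - <<'E'
from h import *
for n in('top','side'):
    c=cam(n);save(c,n+'0.png');print(n,c['mtx'],c['k1'],np.round(c['view'],3))
print(arm.state())
E
```

```text
top [[448.81234587   0.         330.1470104 ]
 [  0.         448.81234587 242.46213312]
 [  0.           0.           1.        ]] -0.06977081654392057 [[-0.162 -0.987 -0.005  0.055]
 [ 0.964 -0.159  0.212 -0.488]
 [-0.21   0.03   0.977 -0.909]
 [ 0.     0.     0.     1.   ]]
side [[506.12308081   0.         319.89067981]
 [  0.         506.12308081 244.42279461]
 [  0.           0.           1.        ]] 0.032240544907623604 [[ 0.99  -0.137 -0.008 -0.446]
 [ 0.078  0.514  0.854 -0.116]
 [-0.113 -0.847  0.52  -1.007]
 [ 0.     0.     0.     1.   ]]
{'time': 0.1, 'joint_pos': array([-1.24401197e+00,  1.50940884e-01,  1.43795972e+00,  9.16878086e-06,
        1.55379610e+00, -1.34018604e-01]), 'qd': array([-1.18670041e-03, -1.00038958e-03, -1.95405621e-03,  6.34472257e-04,
        5.92222214e-05, -6.32455370e-05]), 'joint_torque': array([ 5.31930462e-03, -7.14379692e+01, -5.71794891e+01, -1.92224857e-04,
        7.01298079e-03, -8.29541568e-05]), 'eef_pos': array([ 0.25559619, -0.51485226,  0.25573664]), 'orientation': array([-3.05750470e+00, -7.17189125e-01,  1.52506181e-04]), 'contact_force': array([ 0.6176607 , -0.40892416,  0.24357272]), 'wrist_torque': array([0.07088451, 0.01457679, 0.00106643]), 'gripper_force': 0.0, 'finger_gap': 0.9999205243354333}
```

View pics/top0.png

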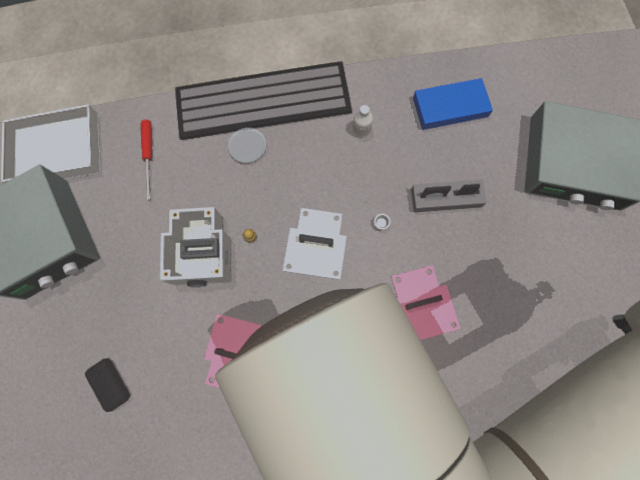

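View pics/side0.png

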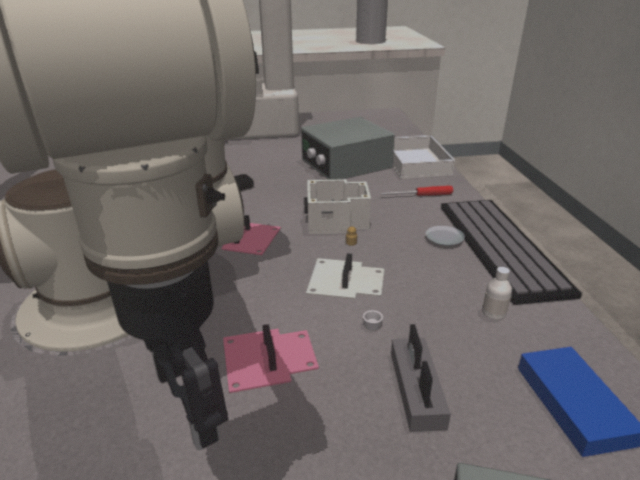

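The top view shows the housing at (195,245), the white cover at (316,243), and the rack at (448,195) with the longer, probably wide, slider on the left at (436,191). Next I'll zoom in.

Run:
```python
from h import *
t=cv2.imread('pics/top0.png');s=cv2.imread('pics/side0.png')
z=lambda im,x,y,w,h:cv2.resize(im[y:y+h,x:x+w],(400,300),interpolation=cv2.INTER_CUBIC)
a=np.vstack([np.hstack([z(t,150,195,100,100) if 0 else z(t,140,200,120,90),z(t,265,200,100,75+0) if 0 else z(t,265,200,120,90)]),np.hstack([z(t,395,155,100,75),z(s,365,320,120,120*3//4)])])
cv2.imwrite('pics/z.png',a)
```

```text
(no output)
```

View pics/z.png

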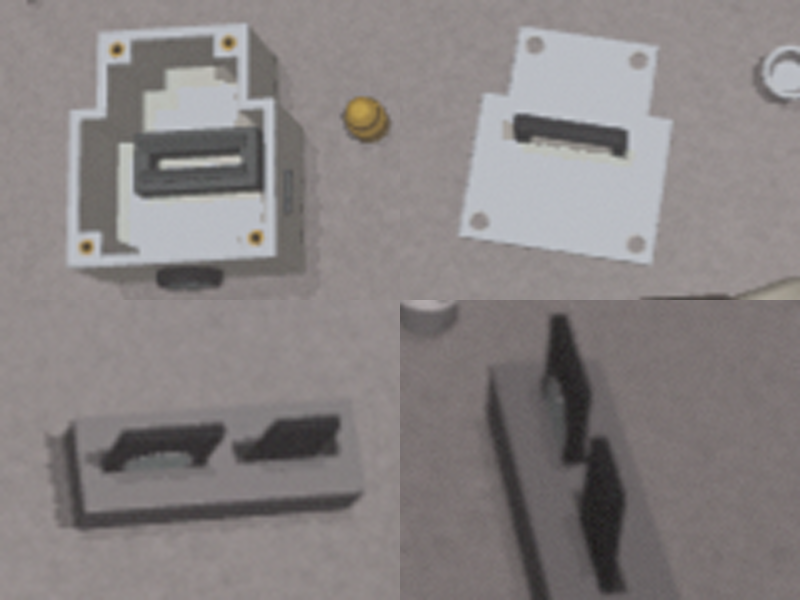

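```bash
cat > m.py <<'E'
from h import *
def fit(model,pts):
    m=np.array(model,float);p=np.array(pts)[:,:2];mc=m.mean(0);pc=p.mean(0)
    A=(m-mc);B=p-pc
    a=np.arctan2((A[:,0]*B[:,1]-A[:,1]*B[:,0]).sum(),(A*B).sum())
    R=np.array([[np.cos(a),-np.sin(a)],[np.sin(a),np.cos(a)]])
    return pc-R@mc,a,np.abs(B-A@R.T).max()
M=[(-.063,.053),(-.063,-.053),(.063,.036),(.063,-.036)]
E
python3 - <<'E'
from m import *
c=cam('top');im=np.array(c['image']).astype(int)
o,_=ray(c,(320,240));print('cam',o)
hs=cv2.cvtColor(im.astype(np.uint8),cv2.COLOR_RGB2HSV)
def blob(g,mask,r=6):
    x,y=map(int,np.round(g));w=mask[y-r:y+r+1,x-r:x+r+1].astype(float)
    yy,xx=np.mgrid[y-r:y+r+1,x-r:x+r+1];return ((xx*w).sum()/w.sum(),(yy*w).sum()/w.sum())
br=(hs[...,1]>90)&(hs[...,0]<30)
T=[blob(g,br) for g in[(165.8,273.8),(216.8,271.1),(175.1,214.7),(208.4,212.9)]]
print(np.round(T,1));P=[onz(c,t,.085) for t in T];print('housing',fit(M,P))
g=im.sum(2)
dk=np.clip(570-g,0,200)
H=[blob(g_,dk,4) for g_ in[(288.7,266.3),(335.8,273.2),(305.5,213.2),(336.4,218)]]
print(np.round(H,1));P=[onz(c,t,.003) for t in H];print('cover',fit(M,P))
a=onz(c,(425.5,187.5),.08);b=onz(c,(451,186),.08);print('slider top',a,b,np.linalg.norm(a-b))
# rack top corners, z=.035
q=[onz(c,(395+x/4,155+(y-300)/4),.035)for x,y in[(78,418),(345,402),(362,493),(80,515)]]
print(np.round(q,4),np.mean(q,0), [np.linalg.norm(q[i]-q[i-1]) for i in range(4)])
E
```

```text
cam [0.28784865 0.00381069 0.99262658]
[[165.7 273.7]
 [216.4 270.6]
 [174.5 215. ]
 [208.  212.8]]
housing (array([0.53025431, 0.26289068]), np.float64(-0.10045464372950774), np.float64(0.000731170396660985))
[[288.3 266. ]
 [335.6 273. ]
 [305.1 213. ]
 [336.1 217.7]]
cover (array([0.50701309, 0.0045665 ]), np.float64(-0.31269454391926355), np.float64(0.0004826357216360516))
slider top [ 0.57017422 -0.2450429   0.08      ] [ 0.56472438 -0.30023575  0.08      ] 0.05546126035383548
[[ 0.595  -0.2342  0.035 ]
 [ 0.5803 -0.3867  0.035 ]
 [ 0.5262 -0.3834  0.035 ]
 [ 0.5391 -0.2237  0.035 ]] [ 0.5601631  -0.30700493  0.035     ] [np.float64(0.056912526629876746), np.float64(0.15316740194191408), np.float64(0.054183875518619654), np.float64(0.1601844569057701)]
```

```bash
cat > plan.py <<'E'
import sys
from h import *
from scipy.spatial.transform import Rotation as Ro
# plan.py x y z yaw : object yaw; tool y along object x
def plan(x,y,z,yaw):
    s=arm.state();R=Ro.from_rotvec(s['orientation']).as_matrix();p=np.array(s['eef_pos'])
    ty=np.arctan2(R[1,1],R[0,1]);d=(yaw-ty+np.pi/2)%np.pi-np.pi/2   # world turn wanted
    R2=Ro.from_euler('z',d).as_matrix()@R
    D=np.array([x,y,z])-p
    print('t',s['time'],'tcp',np.round(p,4),'tooly yaw',round(ty,4),'tilt',np.round(R[:,2],4),'q',np.round(s['joint_pos'],2),'gap',round(s['finger_gap'],3),'F',np.round(s['contact_force'],1),'grip',round(s['gripper_force'],1))
    print('yaw units',round(-np.degrees(d)/8,3),'units now',np.round(R.T@D/.04,3),'after turn',np.round(R2.T@D/.04,3))
if __name__=='__main__': plan(*map(float,sys.argv[1:]))
E
python3 plan.py .5637 -.271 .15 -.098
```

```text
t 0.15 tcp [ 0.2556 -0.5149  0.2558] tooly yaw -1.11 tilt [-3.e-04  8.e-04 -1.e+00] q [-1.24  0.15  1.44  0.    1.55 -0.13] gap 1.0 F [ 0.1 -0.2 -0.3] grip 0.0
yaw units -7.248 units now [ 9.61  -2.035  2.649] after turn [6.821 7.071 2.641]
```

```bash
python3 -m handwheel '{"translation":[[0,0,0],[0,0,0],[0,0,0],[0,0,0],[0,0,0],[0,0,0],[0,0,0],[0,0,0],[0.62,0.643,0.24],[0.62,0.643,0.24],[0.62,0.643,0.24],[0.62,0.643,0.24],[0.62,0.643,0.24],[0.62,0.643,0.24],[0.62,0.643,0.24],[0.62,0.643,0.24],[0.62,0.643,0.24],[0.62,0.643,0.24],[0.62,0.643,0.24],[0,0,0]],"yaw":[-0.906,-0.906,-0.906,-0.906,-0.906,-0.906,-0.906,-0.906,0,0,0,0,0,0,0,0,0,0,0,0],"fingers":[0.3,0.3,0.3,0.3,0.3,0.3,0.3,0.3,0.3,0.3,0.3,0.3,0.3,0.3,0.3,0.3,0.3,0.3,0.3,0.3]}'
python3 plan.py .5637 -.271 .075 -.098
python3 - <<'E'
from h import *
c=cam('side');im=np.array(c['image'])
t=cam('top')
z=lambda im,x,y,w,h:cv2.resize(im[y:y+h,x:x+w],(400,400),interpolation=cv2.INTER_CUBIC)
cv2.imwrite('pics/a1.png',np.hstack([z(im,330,270,160,160),z(np.array(t['image']),395,120,120,120)])[:,:,::-1])
E
```

```text
time: 2.15
eef_pos: [0.5659, -0.2682, 0.1487]
orientation: [-2.322, -2.112, -0.0]
contact_force: [-0.2, -0.1, -0.0]
finger_gap: 0.699
gripper_force: 0.0
t 2.15 tcp [ 0.5659 -0.2682  0.1487] tooly yaw -0.0949 tilt [-0.0015  0.0021 -1.    ] q [-0.57  0.31  1.46  0.    1.37 -0.47] gap 0.699 F [-0.2 -0.1 -0. ] grip 0.0
yaw units 0.022 units now [-0.079 -0.044  1.843] after turn [-0.079 -0.044  1.843]
```

View pics/a1.png

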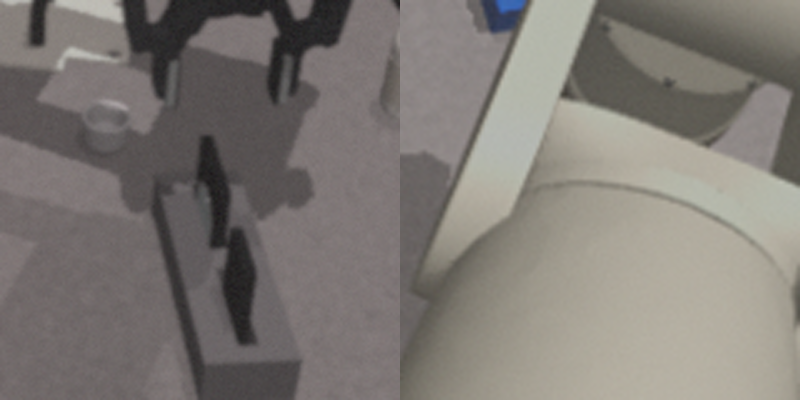

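The side view shows the open fingers straddling the wide slider; its top edge runs from about (411,325) to (420,346). I'll cross-check that, then descend.

```bash
python3 - <<'E'
from h import *
c=cam('side')
print([np.round(onz(c,p,.08),4) for p in[(412.5,324.8),(420.8,347),(425.5,361.5),(431.5,387)]], [proj(c,(.5637-.0027*k,-.271+.0278*k,.08)) for k in(-1,1)])
E
python3 -m handwheel '{"translation":[[-0.079,-0.044,0],[0,0,0.4],[0,0,0.4],[0,0,0.4],[0,0,0.3],[0,0,0.2],[0,0,0.143],[0,0,0]],"yaw":[0.022,0,0,0,0,0,0,0],"fingers":[0.4,0.4,0.4,0.4,0.4,0.4,0.4,0.4]}'
python3 plan.py .5637 -.271 .075 -.098
```

```text
[array([ 0.5679, -0.2472,  0.08  ]), array([ 0.5653, -0.299 ,  0.08  ]), array([ 0.5627, -0.3298,  0.08  ]), array([ 0.5553, -0.3786,  0.08  ])] [array([421.45765862, 346.81611112]), array([407.6444254 , 323.62156377])]
time: 3.1
eef_pos: [0.5616, -0.2743, 0.0766]
orientation: [-2.331, -2.106, 0.0]
contact_force: [-0.1, 0.8, 0.7]
finger_gap: 0.601
gripper_force: 0.0
t 3.1 tcp [ 0.5616 -0.2743  0.0766] tooly yaw -0.1013 tilt [-5.e-04  4.e-04 -1.e+00] q [-0.58  0.37  1.54  0.    1.23 -0.48] gap 0.601 F [-0.1  0.8  0.7] grip 0.0
yaw units -0.024 units now [0.086 0.045 0.039] after turn [0.086 0.045 0.039]
```

```bash
python3 -m handwheel '{"translation":[[0.04,0.06,0.03],[0,0,0],[0,0,0],[0,0,0],[0,0,0],[0,0,0],[0,0,0],[0,0,0],[0,0,0],[0,0,0],[0,0,0],[0,0,0]],"yaw":[0,0,0,0,0,0,0,0,0,0,0,0],"fingers":[0.4,0.4,1,1,1,1,1,1,1,1,1,1]}' 50
python3 plan.py .5637 -.271 .075 -.098
```

```text
time: 4.3
eef_pos: [0.5644, -0.2729, 0.0759]
orientation: [2.331, 2.106, 0.0]
contact_force: [-1.5, 0.9, 5.5]
finger_gap: 0.084
gripper_force: 50.1
t 4.3 tcp [ 0.5644 -0.2729  0.0759] tooly yaw -0.1011 tilt [ 2.e-04 -0.e+00 -1.e+00] q [-0.57  0.37  1.53  0.    1.23 -0.47] gap 0.084 F [-1.5  0.9  5.5] grip 50.1
yaw units -0.022 units now [ 0.045 -0.023  0.023] after turn [ 0.045 -0.023  0.023]
```

```bash
python3 -m handwheel '{"translation":[[0,0,-0.2],[0,0,-0.4],[0,0,-0.5],[0,0,-0.6],[0,0,-0.6],[0,0,-0.5],[0,0,-0.2],[0,0,0],[0,0,0],[0,0,0]],"yaw":[0,0,0,0,0,0,0,0,0,0],"fingers":[1,1,1,1,1,1,1,1,1,1]}'
python3 plan.py .5303 .2629 .196 -.100
```

```text
time: 5.3
eef_pos: [0.5641, -0.2726, 0.1946]
orientation: [-2.33, -2.105, 0.001]
contact_force: [0.2, 0.8, -0.7]
finger_gap: 0.081
gripper_force: 49.3
t 5.3 tcp [ 0.5641 -0.2726  0.1946] tooly yaw -0.1011 tilt [-0.0014  0.001  -1.    ] q [-0.57  0.28  1.4   0.    1.46 -0.47] gap 0.081 F [ 0.2  0.8 -0.7] grip 49.3
yaw units -0.008 units now [13.235 -2.191 -0.02 ] after turn [13.237 -2.177 -0.02 ]
```

```bash
python3 -m handwheel '{"translation":[[0.3,-0.05,0],[0.6,-0.1,0],[0.8,-0.13,0],[0.8,-0.13,0],[0.8,-0.13,0],[0.8,-0.13,0],[0.8,-0.13,0],[0.8,-0.13,0],[0.8,-0.13,0],[0.8,-0.13,0],[0.8,-0.13,0],[0.8,-0.13,0],[0.8,-0.13,0],[0.8,-0.13,0],[0.8,-0.13,0],[0.8,-0.13,0],[0.8,-0.13,0],[0.3,-0.09,0],[0,0,0],[0,0,0]],"yaw":[0,0,0,0,0,0,0,0,0,0,0,0,0,0,0,0,0,0,0,0],"fingers":[1,1,1,1,1,1,1,1,1,1,1,1,1,1,1,1,1,1,1,1]}'
python3 -m handwheel '{"translation":[[0,0,0],[0,0,0],[0,0,0]],"yaw":[0,0,0],"fingers":[1,1,1]}'
python3 plan.py .5303 .2629 .196 -.100
python3 - <<'E'
from h import *
c=cam('side');t=cam('top')
z=lambda im,x,y,w,h:cv2.resize(im[y:y+h,x:x+w],(400,400),interpolation=cv2.INTER_CUBIC)
cv2.imwrite('pics/a2.png',np.hstack([z(np.array(c['image']),270,90,150,150),z(np.array(t['image']),120,170,140,140)])[:,:,::-1])
E
```

```text
time: 7.3
eef_pos: [0.5302, 0.261, 0.1955]
orientation: [-2.33, -2.107, 0.001]
contact_force: [0.1, -0.4, -0.4]
finger_gap: 0.084
gripper_force: 49.2
time: 7.6
eef_pos: [0.5307, 0.2607, 0.1959]
orientation: [-2.332, -2.105, -0.0]
contact_force: [0.4, -0.7, -1.1]
finger_gap: 0.083
gripper_force: 49.2
t 7.6 tcp [0.5307 0.2607 0.1959] tooly yaw -0.1021 tilt [ 1.e-04  1.e-04 -1.e+00] q [0.33 0.21 1.49 0.   1.44 0.43] gap 0.083 F [ 0.4 -0.7 -1.1] grip 49.2
yaw units -0.015 units now [ 0.055 -0.015 -0.003] after turn [ 0.055 -0.015 -0.003]
```

View pics/a2.png

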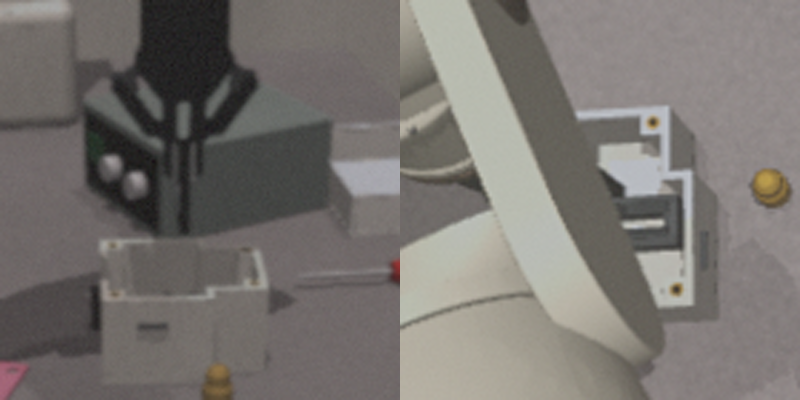

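The side view shows the slider held upright above the housing, its bottom end near (338,177), and the top view is partly hidden by the arm. I'll cross-check the housing against the side camera.

Run:
```python
from m import *
c=cam('side');im=np.array(c['image'])
hs=cv2.cvtColor(im,cv2.COLOR_RGB2HSV)
C=np.array([.5303,.2629]);a=-.1
R=np.array([[np.cos(a),-np.sin(a)],[np.sin(a),np.cos(a)]])
br=((hs[...,1]>75)&(hs[...,0]<30)).astype(np.uint8)
n,_,st,ce=cv2.connectedComponentsWithStats(br[170:215,300:380])
print([(np.round(ce[i]+[300,170],1),st[i,4]) for i in range(1,n)])
for m in M:
    p=C+R@m;u=proj(c,[*p,.085]);print(m,np.round(u,1))
s=arm.state()['eef_pos']
for k in(-1,1):
    p=s[:2]+R@[0,.028*k]
    print('pred slider bottom',proj(c,[*p,s[2]-.0655]))
g=im[160:190,320:356].sum(2);print(g[8:26:2,6:30])
```

```text
[]
(-0.063, 0.053) [311.1 181.9]
(-0.063, -0.053) [312.1 200.5]
(0.063, 0.036) [361.1 183.5]
(0.063, -0.036) [364.3 196. ]
pred slider bottom [338.40880261 178.16877615]
pred slider bottom [336.8381601  168.87571953]
[[ 93  92 112 141 179 197 205 209 198 196 183 151 112 115 140 170 198 213
  203 204 203 214 206 207]
 [113  87 124 155 179 200 206 206 197 192 165 136 102 121 136 180 203 207
  208 205 213 203 205 208]
 [102  90 112 138 179 197 207 205 211 191 155 123 101 104 135 178 200 202
  207 205 211 210 200 207]
 [116 125 104 143 184 208 203 212 211 192 163 145 122 111 142 169 191 203
  201 216 201 199 211 206]
 [162 152 134 154 166 213 206 206 204 210 193 156 117 112 135 176 200 205
  210 204 201 202 210 201]
 [259 219 204 194 203 210 223 230 222 226 221 200 203 210 214 212 229 228
  233 242 240 256 281 286]
 [370 343 308 289 296 304 302 299 292 294 292 294 290 301 294 300 302 300
  330 328 322 319 317 321]
 [322 306 286 282 280 281 283 285 278 286 285 285 284 285 293 285 284 284
  289 321 326 321 316 318]
 [294 289 281 269 278 278 284 280 282 287 287 278 282 284 283 286 284 283
  268 284 292 290 292 286]]
```

Run:
```python
from m import *
P=[(311.1,181.9),(312.1,200.5),(361.1,183.5),(364.3,196.)]
acc=0
for i in range(4): 
    c=cam('side');acc=acc+np.array(c['image']).astype(float)
im=acc/4
b=im[...,0]-im[...,2]  # redness
O=[]
for u,v in P:
    x,y=int(round(u)),int(round(v));r=5
    w=b[y-r:y+r+1,x-r:x+r+1];w=np.clip(w-np.median(w)-12,0,None)
    yy,xx=np.mgrid[y-r:y+r+1,x-r:x+r+1];O.append(((xx*w).sum()/w.sum(),(yy*w).sum()/w.sum()));print(np.round(O[-1],2),w.max())
print(fit(M,[onz(c,o,.085) for o in O]))
```

```text
[311.93 181.17] 2.5
[313.23 200.27] 3.0
[nan nan] 0.0
[364.45 195.25] 2.0
(array([nan, nan]), np.float64(nan), np.float64(nan))<stdin>:12: RuntimeWarning: invalid value encountered in scalar divide
```

```bash
python3 -m handwheel '{"translation":[[0.05,0,0],[0,0,0.3],[0,0,0.5],[0,0,0.5],[0,0,0.4],[0,0,0.2],[0,0,0],[0,0,0],[0,0,0]],"yaw":[0,0,0,0,0,0,0,0,0],"fingers":[1,1,1,1,1,1,1,1,1]}'
python3 plan.py .5308 .2629 .0785 -.100
python3 -m handwheel '{"translation":[[0,0,0.15],[0,0,0.1],[0,0,0.1],[0,0,0]],"yaw":[0,0,0,0],"fingers":[1,1,1,1]}'
python3 plan.py .5308 .2629 .0785 -.100
```

```text
time: 8.85
eef_pos: [0.5311, 0.2635, 0.1207]
orientation: [2.33, 2.106, 0.002]
contact_force: [0.7, -0.2, -0.0]
finger_gap: 0.085
gripper_force: 49.3
t 8.85 tcp [0.5311 0.2635 0.1207] tooly yaw -0.101 tilt [ 1.2e-03  5.0e-04 -1.0e+00] q [0.33 0.27 1.58 0.   1.3  0.43] gap 0.085 F [ 0.7 -0.2 -0. ] grip 49.3
yaw units -0.007 units now [-0.016 -0.006  1.054] after turn [-0.016 -0.006  1.054]
time: 9.25
eef_pos: [0.5304, 0.2632, 0.1051]
orientation: [-2.33, -2.106, 0.001]
contact_force: [0.1, 0.1, -0.8]
finger_gap: 0.084
gripper_force: 49.3
t 9.25 tcp [0.5304 0.2632 0.1051] tooly yaw -0.101 tilt [-1.e-03 -2.e-04 -1.e+00] q [0.33 0.28 1.59 0.   1.27 0.43] gap 0.084 F [ 0.1  0.1 -0.8] grip 49.3
yaw units -0.007 units now [-0.007  0.011  0.665] after turn [-0.008  0.011  0.665]
```

```bash
python3 -m handwheel '{"translation":[[0,0,0.1],[0,0,0.08],[0,0,0.08],[0,0,0]],"yaw":[0,0,0,0],"fingers":[1,1,1,1]}'
python3 -m handwheel '{"translation":[[0,0,0.08],[0,0,0.08],[0,0,0.06],[0,0,0]],"yaw":[0,0,0,0],"fingers":[1,1,1,1]}'
python3 plan.py .5304 .2632 .0785 -.100
```

```text
time: 9.65
eef_pos: [0.5305, 0.2633, 0.0949]
orientation: [-2.331, -2.106, 0.001]
contact_force: [-0.4, -0.2, -0.9]
finger_gap: 0.086
gripper_force: 49.3
time: 10.05
eef_pos: [0.5305, 0.2633, 0.0862]
orientation: [-2.331, -2.106, 0.001]
contact_force: [-0.3, 0.3, -0.7]
finger_gap: 0.082
gripper_force: 49.3
t 10.05 tcp [0.5305 0.2633 0.0862] tooly yaw -0.1011 tilt [-6.e-04 -1.e-04 -1.e+00] q [0.33 0.3  1.61 0.   1.23 0.43] gap 0.082 F [-0.3  0.3 -0.7] grip 49.3
yaw units -0.008 units now [-0.002 -0.003  0.192] after turn [-0.002 -0.003  0.192]
```

Inside the straight part with no contact force. Continuing down to the floor.

```bash
python3 -m handwheel '{"translation":[[0,0,0.07],[0,0,0.06],[0,0,0.04],[0,0,0]],"yaw":[0,0,0,0],"fingers":[1,1,1,1]}'
python3 -m handwheel '{"translation":[[0,0,0.03],[0,0,0]],"yaw":[0,0],"fingers":[1,1]}'
python3 plan.py .5304 .2632 .0780 -.100
```

```text
time: 10.45
eef_pos: [0.5306, 0.2633, 0.0795]
orientation: [-2.331, -2.106, 0.0]
contact_force: [0.2, -0.7, -0.2]
finger_gap: 0.086
gripper_force: 49.3
time: 10.65
eef_pos: [0.5307, 0.2633, 0.0785]
orientation: [-2.331, -2.106, -0.0]
contact_force: [-0.0, 0.1, -0.4]
finger_gap: 0.082
gripper_force: 49.3
t 10.65 tcp [0.5307 0.2633 0.0785] tooly yaw -0.1011 tilt [-1.e-04  1.e-04 -1.e+00] q [0.33 0.31 1.62 0.   1.22 0.43] gap 0.082 F [-0.   0.1 -0.4] grip 49.3
yaw units -0.008 units now [-0.004 -0.007  0.014] after turn [-0.004 -0.007  0.014]
```

```bash
python3 -m handwheel '{"translation":[[0,0,0.03],[0,0,0],[0,0,0],[0,0,0],[0,0,0],[0,0,0],[0,0,0]],"yaw":[0,0,0,0,0,0,0],"fingers":[1,1,1,0.75,0.75,0.75,0.75]}'
python3 -m handwheel '{"translation":[[0,0,-0.1],[0,0,-0.3],[0,0,-0.6],[0,0,-0.8],[0,0,-0.8],[0,0,-0.8],[0,0,-0.3],[0,0,0],[0,0,0],[0,0,0]],"yaw":[0,0,0,0,0,0,0,0,0,0],"fingers":[0.75,0.75,0.75,0.75,0.5,0.5,0.5,0.5,0.5,0.5]}'
python3 plan.py .507 .0046 .195 -.3127
```

```text
time: 11.35
eef_pos: [0.5307, 0.2633, 0.0773]
orientation: [-2.331, -2.106, 0.0]
contact_force: [-0.5, 0.4, -0.1]
finger_gap: 0.248
gripper_force: 0.0
time: 12.35
eef_pos: [0.5303, 0.2631, 0.224]
orientation: [-2.33, -2.106, 0.003]
contact_force: [0.2, -0.3, 0.3]
finger_gap: 0.503
gripper_force: 0.0
t 12.35 tcp [0.5303 0.2631 0.224 ] tooly yaw -0.1012 tilt [-2.1e-03 -6.0e-04 -1.0e+00] q [0.33 0.2  1.45 0.   1.5  0.43] gap 0.503 F [ 0.2 -0.3  0.3] grip 0.0
yaw units 1.515 units now [-6.488  0.075  0.729] after turn [-6.328  1.436  0.726]
```

```bash
python3 -m handwheel '{"translation":[[0,0,0],[0,0,0],[-0.4,0.09,0],[-0.75,0.17,0.08],[-0.75,0.17,0.08],[-0.75,0.17,0.08],[-0.75,0.17,0.08],[-0.75,0.17,0.08],[-0.75,0.17,0.08],[-0.75,0.17,0.08],[-0.55,0.12,0.08],[-0.13,0.036,0.08],[0,0,0],[0,0,0],[0,0,0]],"yaw":[0.76,0.755,0,0,0,0,0,0,0,0,0,0,0,0,0],"fingers":[0.5,0.5,0.5,0.5,0.5,0.5,0.5,0.5,0.5,0.5,0.5,0.5,0.5,0.5,0.5]}'
python3 plan.py .507 .0046 .042 -.3127
python3 - <<'E'
from h import *
c=cam('side');t=cam('top')
z=lambda im,x,y,w,h:cv2.resize(im[y:y+h,x:x+w],(400,400),interpolation=cv2.INTER_CUBIC)
cv2.imwrite('pics/a3.png',np.hstack([z(np.array(c['image']),270,150,150,150),z(np.array(t['image']),140,180,120,120)])[:,:,::-1])
E
```

```text
time: 13.85
eef_pos: [0.5075, 0.0055, 0.1966]
orientation: [-2.539, -1.85, -0.0]
contact_force: [1.4, 0.4, -0.0]
finger_gap: 0.5
gripper_force: 0.0
t 13.85 tcp [0.5075 0.0055 0.1966] tooly yaw -0.3112 tilt [-0.e+00  3.e-04 -1.e+00] q [-0.14  0.04  1.68  0.    1.42  0.17] gap 0.5 F [ 1.4  0.4 -0. ] grip 0.0
yaw units 0.011 units now [-0.026 -0.005  3.865] after turn [-0.026 -0.005  3.865]
```

View pics/a3.png

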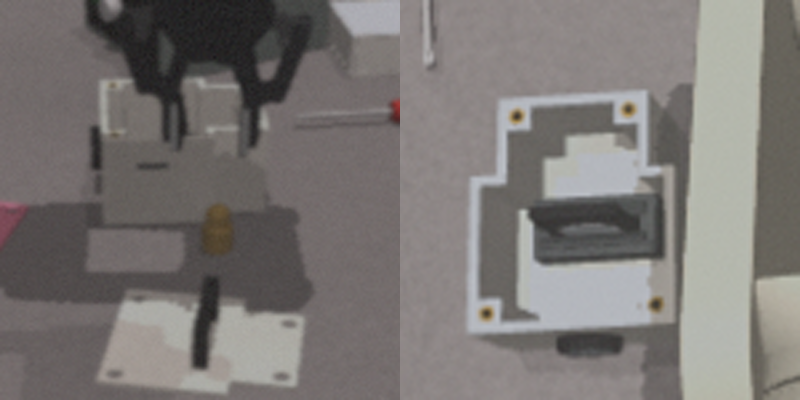

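The slider stands in the slot (top image, about (195,245)), and the gripper is above the cover handle. I'll predict the seated slider's top corners in the top view as a check while descending.

```bash
python3 - <<'E'
from h import *
t=cam('top');C=np.array([.5303,.2629]);a=-.1
R=np.array([[np.cos(a),-np.sin(a)],[np.sin(a),np.cos(a)]])
im=np.array(t['image'])[:,:,::-1];x0,y0,k=165,225,10
z=cv2.resize(im[y0:y0+45,x0:x0+60],(600,450),interpolation=cv2.INTER_CUBIC)
for h,col in((.082,(0,255,0)),(.105,(0,0,255))):
  pts=[proj(t,[*(C+R@m),h]) for m in[(-.004,-.028),(-.004,.028),(.004,.028),(.004,-.028)]]
  cv2.polylines(z,[np.int32((np.array(pts)+.5-[x0,y0])*k)],True,col,1)
cv2.imwrite('pics/a4.png',z)
E
python3 -m handwheel '{"translation":[[-0.026,-0.005,0.5],[0,0,0.6],[0,0,0.6],[0,0,0.6],[0,0,0.5],[0,0,0.4],[0,0,0.3],[0,0,0.2],[0,0,0.165],[0,0,0],[0,0,0]],"yaw":[0.011,0,0,0,0,0,0,0,0,0,0],"fingers":[0.5,0.5,0.5,0.5,0.5,0.5,0.5,0.5,0.5,0.5,0.5]}'
python3 plan.py .507 .0046 .042 -.3127
```

```text
time: 15.1
eef_pos: [0.5072, 0.0038, 0.0424]
orientation: [2.541, 1.847, 0.001]
contact_force: [-0.3, -0.4, 0.1]
finger_gap: 0.506
gripper_force: 0.0
t 15.1 tcp [0.5072 0.0038 0.0424] tooly yaw -0.3141 tilt [ 5.e-04  0.e+00 -1.e+00] q [-0.14  0.19  1.86  0.    1.1   0.17] gap 0.506 F [-0.3 -0.4  0.1] grip 0.0
yaw units -0.01 units now [ 0.017 -0.012  0.01 ] after turn [ 0.017 -0.012  0.01 ]
```

View pics/a4.png

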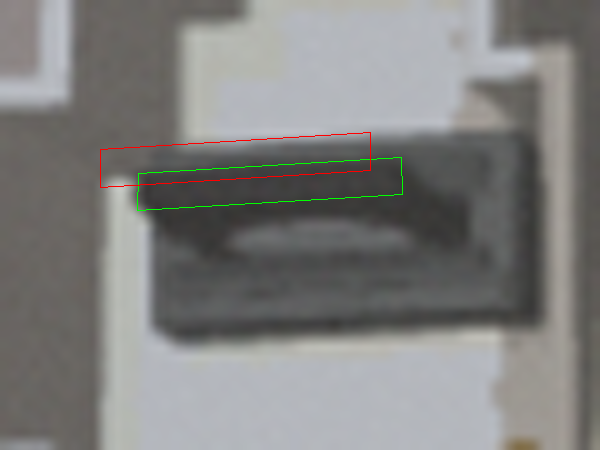

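The seated outline (green) matches the slider, so it is fully in. Now I'll grip the handle and lift.

```bash
python3 -m handwheel '{"translation":[[0,0,0],[0,0,0],[0,0,0],[0,0,0],[0,0,0],[0,0,0],[0,0,0],[0,0,0],[0,0,0],[0,0,0],[0,0,-0.1],[0,0,-0.2],[0,0,-0.3],[0,0,-0.5],[0,0,-0.6],[0,0,-0.6],[0,0,-0.6],[0,0,-0.5],[0,0,-0.3],[0,0,-0.1]],"yaw":[0,0,0,0,0,0,0,0,0,0,0,0,0,0,0,0,0,0,0,0],"fingers":[1,1,1,1,1,1,1,1,1,1,1,1,1,1,1,1,1,1,1,1]}' 90
python3 -m handwheel '{"translation":[[0,0,0],[0,0,0],[0,0,0]],"yaw":[0,0,0],"fingers":[1,1,1]}'
python3 plan.py .5303 .2629 .195 -.1005
```

```text
time: 17.1
eef_pos: [0.5073, 0.0038, 0.1956]
orientation: [2.541, 1.846, 0.002]
contact_force: [0.2, 0.8, -2.2]
finger_gap: 0.119
gripper_force: 88.1
time: 17.4
eef_pos: [0.5067, 0.0038, 0.1931]
orientation: [-2.541, -1.846, 0.002]
contact_force: [0.0, 0.2, -2.4]
finger_gap: 0.121
gripper_force: 88.1
t 17.4 tcp [0.5067 0.0038 0.1931] tooly yaw -0.3142 tilt [-1.5e-03  3.0e-04 -1.0e+00] q [-0.14  0.04  1.69  0.    1.42  0.17] gap 0.121 F [ 0.   0.2 -2.4] grip 88.1
yaw units -1.53 units now [ 6.342 -1.44  -0.047] after turn [ 6.503 -0.062 -0.049]
```

```bash
python3 -m handwheel '{"translation":[[0,0,0],[0,0,0],[0,0,0],[0.2,0,0],[0.5,0,0],[0.65,-0.01,0],[0.65,-0.01,0],[0.65,-0.01,0],[0.65,-0.01,0],[0.65,-0.01,0],[0.65,-0.01,0],[0.65,0,0],[0.6,0,0],[0.4,0,0],[0.2,0,0],[0.05,0,0],[0,0,0],[0,0,0],[0,0,0],[0,0,0]],"yaw":[-0.4,-0.6,-0.53,0,0,0,0,0,0,0,0,0,0,0,0,0,0,0,0,0],"fingers":[1,1,1,1,1,1,1,1,1,1,1,1,1,1,1,1,1,1,1,1]}'
python3 plan.py .5303 .2621 .147 -.1005
python3 - <<'E'
from h import *
c=cam('side');t=cam('top')
z=lambda im,x,y,w,h:cv2.resize(im[y:y+h,x:x+w],(400,400),interpolation=cv2.INTER_CUBIC)
cv2.imwrite('pics/a5.png',np.hstack([z(np.array(c['image']),280,110,120,120),z(np.array(t['image']),120,170,120,120)])[:,:,::-1])
E
```

```text
time: 19.4
eef_pos: [0.5308, 0.2622, 0.1941]
orientation: [2.331, 2.106, 0.0]
contact_force: [0.3, 0.3, -2.7]
finger_gap: 0.121
gripper_force: 88.0
t 19.4 tcp [0.5308 0.2622 0.1941] tooly yaw -0.1012 tilt [ 1.e-04  1.e-04 -1.e+00] q [0.33 0.21 1.49 0.   1.44 0.43] gap 0.121 F [ 0.3  0.3 -2.7] grip 88.0
yaw units -0.005 units now [-0.004 -0.012  1.178] after turn [-0.004 -0.012  1.178]
```

View pics/a5.png

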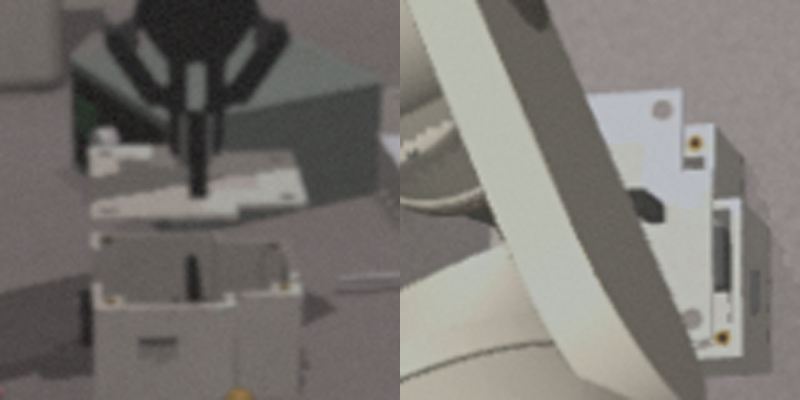

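The cover is level above the housing. In the top view, hole3 is at (199,203), hole1 at (207,266), thread3 at (208,213) and thread1 at (217,271). I'll lower it to the final height and measure the holes against the threads.

```bash
python3 - <<'E'
from m import *
c=cam('top');im=np.array(c['image']).astype(int);g=im.sum(2)
zt=arm.state()['eef_pos'][2]-.0424+.004
def blob(p,r=4):
    x,y=map(int,np.round(p));w=g[y-r:y+r+1,x-r:x+r+1];w=np.clip(np.percentile(w,80)-40-w,0,150).astype(float)
    yy,xx=np.mgrid[y-r:y+r+1,x-r:x+r+1];return ((xx*w).sum()/w.sum(),(yy*w).sum()/w.sum())
h1,h3=blob((207.3,265.5)),blob((198.6,203));print(h1,h3)
# hole look: far half of the wall slightly visible -> centre at mid thickness
P=[onz(c,p,zt-.001) for p in(h1,h3)]
print('cover',fit([M[1],M[3]],P))
E
python3 -m handwheel '{"translation":[[0,0,0.15],[0,0,0.3],[0,0,0.3],[0,0,0.25],[0,0,0.12],[0,0,0.05],[0,0,0],[0,0,0],[0,0,0]],"yaw":[0,0,0,0,0,0,0,0,0],"fingers":[1,1,1,1,1,1,1,1,1]}'
python3 plan.py .5303 .2621 .147 -.1005
python3 - <<'E'
from h import *
c=cam('side');t=cam('top')
z=lambda im,x,y,w,h:cv2.resize(im[y:y+h,x:x+w],(400,400),interpolation=cv2.INTER_CUBIC)
save(t,'raw_t.png');save(c,'raw_s.png')
cv2.imwrite('pics/a6.png',np.hstack([z(np.array(c['image']),290,140,100,100),z(np.array(t['image']),150,190,100,100)])[:,:,::-1])
E
```

```text
(np.float64(205.36956916924197), np.float64(266.32503181239775)) (np.float64(198.16058122205663), np.float64(202.48360655737704))
cover (array([0.53103633, 0.26495166]), np.float64(-0.1249159284721741), np.float64(0.0008068048728390453))
time: 20.45
eef_pos: [0.5309, 0.2628, 0.1477]
orientation: [2.33, 2.107, 0.001]
contact_force: [0.2, -0.5, -3.6]
finger_gap: 0.117
gripper_force: 88.0
t 20.45 tcp [0.5309 0.2628 0.1477] tooly yaw -0.1005 tilt [ 6.e-04  3.e-04 -1.e+00] q [0.33 0.24 1.55 0.   1.35 0.43] gap 0.117 F [ 0.2 -0.5 -3.6] grip 88.0
yaw units -0.0 units now [-0.018 -0.012  0.017] after turn [-0.018 -0.012  0.017]
```

View pics/a6.png

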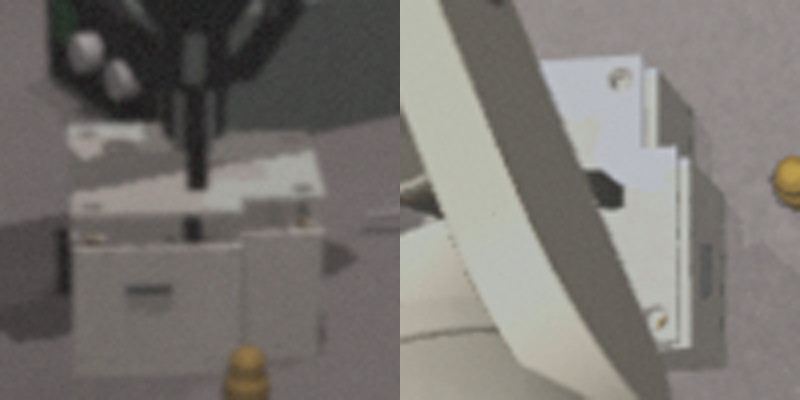

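The top view shows hole3 at about (204.6,209.4) with its thread visible through it, and hole1 at about (213.4,269.6). In both, the brass shows toward the lower right, as parallax would give. I'll compute the offset from those.

Run:
```python
from m import *
acc=0
for i in range(6):
    c=cam('top');acc=acc+np.array(c['image']).astype(float)
im=(acc/6);g=im.sum(2)
zu=arm.state()['eef_pos'][2]-.0424;zt=zu+.004;print('underside',zu)
C=np.array([.5303,.2629]);a=-.1005
R=np.array([[np.cos(a),-np.sin(a)],[np.sin(a),np.cos(a)]])
w=lambda m,z:proj(c,[*(C+R@np.array(m)),z])
for nm,m in(('h1',M[1]),('h3',M[3])): print(nm,'pred top centre',w(m,zt),'bottom',w(m,zu),'thread',w(m,.085))
for m in[(.075,-.048),(.025,-.048),(.025,-.065),(-.075,-.065)]: print(m,'corner pred',w(m,zt))
np.set_printoptions(linewidth=200)
for (x,y) in((205,209),(213,270)): print((x-5,y-5));print(g[y-5:y+7,x-5:x+9].astype(int))
# plate right edges, sub-pixel: brightness fall along rows
print(g[196:232:3,208:222].astype(int));print(g[235:262:4,212:226].astype(int))
print('top edge cols 190..204 step3'); print(g[198:210,188:206:3].T.astype(int))
```

```text
underside 0.10484723909451668
h1 pred top centre [213.4428237  269.13135834] bottom [213.95655099 269.43889614] thread [216.44176101 270.92629208]
h3 pred top centre [204.91651203 209.29346987] bottom [205.44810631 209.84183944] thread [208.02230201 212.4966906 ]
(0.075, -0.048) corner pred [210.66300836 203.36307648]
(0.025, -0.048) corner pred [210.73002706 226.7469567 ]
(0.025, -0.065) corner pred [218.97415425 226.22710415]
(-0.075, -0.065) corner pred [219.45195832 274.70840292]
(200, 204)
[[504 512 519 530 542 544 544 546 549 545 491 430 417 419]
 [555 556 562 564 566 567 565 565 565 564 497 429 411 409]
 [564 565 565 558 550 545 552 562 566 563 494 433 424 427]
 [563 565 552 506 454 440 465 521 557 561 496 500 539 544]
 [564 558 497 442 445 444 458 487 544 560 500 530 563 563]
 [564 543 462 397 420 435 493 504 540 559 497 525 552 550]
 [565 550 456 357 469 529 539 529 549 562 499 524 552 549]
 [565 554 481 381 483 546 513 525 555 560 498 526 553 553]
 [565 562 545 498 513 547 538 549 563 560 498 526 555 552]
 [562 564 563 557 556 562 559 562 565 560 497 526 553 553]
 [563 565 
[... 1587 characters left out ...]
 317 316]
 [550 551 551 551 551 561 545 423 530 546 393 317 315 317]
 [547 546 547 547 546 547 543 465 536 547 415 321 315 316]
 [547 546 548 551 548 552 546 448 536 551 393 318 313 316]
 [548 546 544 546 547 548 544 456 531 547 414 320 309 278]
 [547 546 551 548 547 548 540 445 533 548 413 326 312 274]
 [544 544 545 548 549 550 542 445 531 550 446 333 311 273]]
top edge cols 190..204 step3
[[422 416 416 426 433 429 436 533 563 566 564 566]
 [419 420 418 418 421 418 440 541 564 564 562 563]
 [421 412 414 414 417 420 459 545 564 565 564 563]
 [424 422 424 424 423 425 487 552 564 563 564 563]
 [423 423 417 419 422 423 504 555 564 563 564 564]
 [434 432 427 420 418 427 530 564 558 506 442 397]]
```

Run:
```python
from m import *
c=cam('top');C=np.array([.5303,.2629]);a=-.1005
R=np.array([[np.cos(a),-np.sin(a)],[np.sin(a),np.cos(a)]])
zt=arm.state()['eef_pos'][2]-.0384
f=lambda x,y,z:np.round(proj(c,[*(C+R@np.array([x,y])),z]),2)
print('narrow edge: cover',[f(x,-.048,zt) for x in(.07,.03)],'housing',[f(x,-.048,.085)for x in(.07,.03)])
print('wide: cover',[f(x,-.065,zt) for x in(0,-.05)],'housing',[f(x,-.065,.085)for x in(0,-.05)])
```

```text
narrow edge: cover [array([210.67, 205.68]), array([210.72, 224.38])] housing [array([213.63, 208.96]), array([213.71, 227.24])]
wide: cover [array([219.07, 238.14]), array([219.31, 262.38])] housing [array([221.89, 240.68]), array([222.16, 264.34])]
```

Cover x and yaw match. It sits about 0.7 mm too far in +y, which is also the commanded overshoot, so I'll trim that, settle and check.

```bash
python3 -m handwheel '{"translation":[[-0.018,-0.006,0],[0,0,0],[0,0,0],[0,0,0],[0,0,0],[0,0,0],[0,0,0],[0,0,0]],"yaw":[0,0,0,0,0,0,0,0],"fingers":[1,1,1,1,1,1,1,1]}'
python3 plan.py .5305 .2621 .147 -.1005
python3 - <<'E'
from h import *
c=cam('side');im=np.array(c['image']).astype(int).sum(2);C=np.array([.5303,.2629]);a=-.1005
R=np.array([[np.cos(a),-np.sin(a)],[np.sin(a),np.cos(a)]]);zu=arm.state()['eef_pos'][2]-.0424
f=lambda x,y,z:np.round(proj(c,[*(C+R@np.array([x,y])),z]),1)
for x,y in((-.075,-.065),(.02,-.065),(.07,-.048)): print('cover bottom',f(x,y,zu),'top',f(x,y,zu+.004),'rim',f(x,y,.085))
for u in(310,345,365): print(u,im[182:205,u])
E
```

```text
time: 21.7
eef_pos: [0.5304, 0.2621, 0.1472]
orientation: [-2.33, -2.107, -0.0]
contact_force: [0.2, 0.3, -2.9]
finger_gap: 0.114
gripper_force: 88.0
t 21.7 tcp [0.5304 0.2621 0.1472] tooly yaw -0.1005 tilt [ 0.e+00  1.e-04 -1.e+00] q [0.33 0.24 1.55 0.   1.35 0.43] gap 0.114 F [ 0.2  0.3 -2.9] grip 88.0
yaw units 0.0 units now [0.002 0.003 0.006] after turn [0.002 0.003 0.006]
cover bottom [306.9 195.2] top [306.9 193.6] rim [307.1 202.8]
cover bottom [347.7 194.2] top [347.7 192.7] rim [347.5 201.9]
cover bottom [368.2 190.6] top [368.3 189.1] rim [367.8 198.2]
310 [287 290 290 292 292 340 419 447 427 399 383 403 349 302 286 294 296 286
 282 317 389 348 324]
345 [434 454 447 470 483 496 498 498 494 490 453 358 305 283 280 280 274 292
 329 399 379 349 331]
365 [489 495 485 483 427 358 378 391 333 259 227 244 271 275 257 337 371 356
 326 333 334 335 343]
```

```bash
python3 -c "
from rig import job
print(job.close_job())"
```

```text
the job is handed in; nothing more can be done
None
```

I handed the job in at about 22 s: the wide slider stands on the slot's floor in the housing, and the cover is held level about 2 cm above the rim with its holes over the threads to within about 1 mm by camera measurement; the narrow slider was left in the rack.

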